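Snap the brush rest onto the rail and lay the brush in it

ROBOT

A 6-joint arm with a two-finger parallel gripper is mounted at the origin on the work surface. World frame = base frame: x ahead of the robot, y to its left, z up, the work surface at z = 0. Lengths are in m, angles in rad, forces in N, time in s.
With the tool pointing down it reaches from about 0.35 to 0.975 m from the base axis. Payload 4.9 kg.
Tool frame: the origin (TCP) lies midway between the tips of the shut fingers; the grasp point (between the pads) lies 19 mm behind it; z points along the fingers, y is the direction in which the jaws open and shut (so a half turn about z gives the same grasp; the last joint's range is limited). The gripper opens to 85 mm and grips with 20 to 120 N. Pads are 22 mm wide; open, the fingers measure 114 mm over their backs; the gripper's body (76 mm by 85 mm) begins 54 mm behind the grasp point. The pads swing forward as they close: fully open they stand 13 mm farther back than shut.
Start: joints at [1.142, 0.053, 1.613, -0, 1.476, -0.119], TCP at [0.191, 0.595, 0.231] pointing down, gripper open.
Joint ranges: [-3.01, 3.01], [-1.01, 2.22], [0.06, 2.58], [-1.02, 4.17], [0.09, 2.62], [-3.14, 3.14]. Speed limits (rad/s): [2.57, 2.57, 3.14, 3.14, 3.14, 3.14].

INTERFACE

Orientations are given as a 3x3 rotation matrix whose columns are the frame's x, y, z axes.
In Python, from workcell import sensors, eyes, order gives the robot as it stands.
- The arm moves only by the tool step_arm, never from a script. Its argument "motion" is a list that holds one entry, the list of rows, each a list of 7 numbers: the opening, from 0 (shut) to 1 (fully open), then the shift along the tool's x, y, z in m, then the turn, a rotation vector about the tool's x, y, z in degrees. In form: [[[claw, tx, ty, tz, ax, ay, az], ...]]. A call has exactly 8 rows; each row is the pose to reach, as a shift and turn from the pose commanded when the call began, along the tool's axes at that moment; what a row does not reach only later rows make up. A row lasts 1/8 s, in which the tool goes at most 62.5 mm and 10.7 degrees, less where a joint would pass 70% of its speed; a pose out of reach is approached as far as the arm can. A call with a gripper value outside its range is refused whole. The fingers move at their own pace and stop on an object; "force" is the grip in N (left out, the last holds). Time passes only in rows, so rows that repeat a pose let the fingers close, or fill a call up. It gives the time, the measured TCP pose, the force and the opening at its end, in the units of the state.
- sensors.get_obs(): the state, without advancing time (a new reading comes with each control period).
- eyes.snapshot(name): name is "scene" or "top" or "wrist"; returns (picture, depth): 400x640x3 uint8, red, green, blue; 400x640 float32, m along the optical axis (not along the pixel's ray), 0 where there is no reading.
- eyes.get_calibration(name): a dict with "mtx" (3x3 intrinsics, pixels), "k1" (the pictures are not rectified: a ray, as slopes to the right and down, at radius r is drawn at 1 + k1 r^2 times it, then the intrinsics apply), "eye" and "orientation" of the camera in the world; the wrist camera has in their place "tool_from_camera" (4x4, takes a point from camera to tool coordinates, whose origin is the TCP and whose axes are the flange's). Camera axes: x right, y up, looking along -z (the intrinsics and any distortion apply to the point x, -y, -z); pixel columns grow to the right and rows downward; lengths in m; the calibration is good to about 2 mm. A picture is of the moment at which its call begins: read the wrist's pose just before it. get_calibration takes no time and is no camera call.
- order.finish_job(): hands the job in, once; it reports no verdict.
Trained networks look in the newest picture that a camera, given by its name, has taken for a name from the list of things; names that differ only in an ending like _2 or _b are one class to them, and where a whole thing is asked for, a point or a joint stands for the part that bears it (a point fixed in the world has none). Each returns a list of dicts, best first, with "conf" (0 to 1); they miss things now and then, are a little off and sometimes report something else, mostly with a low value. They report only what shows in the picture. A call takes as long as a camera call. They do not tell look-alikes from the thing itself.
- eyes.trace(camera, thing): "mask" (400x640 bool, what is visible of it) and "uv" ([column, row] in pixels, amid what is visible of it).
The state is a dict: "time": time; "joint_positions": joint angles; "dq": joint speeds; "joint_torque": joint torques, N m; "eef_pos": TCP position; "orientation": TCP orientation; "contact_force": force on the tool from outside, world axes, zero at the start; "moment": the same for the moment, N m; "finger_gap": opening from 0.0 (shut) to 1.0 (fully open).
Only numpy, scipy, OpenCV 4.12 (cv2) and the standard library are available. Lean on these libraries where they do the work, as an engineer would, in place of code of your own. Each camera call takes 0.05 s, during which the arm holds its last target.

TASK

Push the plastic brush rest straight down over the round steel rail until its two sprung arms snap closed underneath the bar and it sits fully home and upright; then lay the dust brush lengthwise in the rest's two notches and let go. Leave the jar, the bottle and the nail file where they are.

Things in the scene. Friction and masses are not known exactly. Their poses are not given: they have to be found in the camera images.
- rail: fixed tool rail: horizontal round steel bar, diameter 30 mm, 260 mm long, on two posts (20 mm thick, at x = +-110 mm) over a dark base plate 270 x 70 x 10 mm; black end caps 40 mm across. 200 mm of bar is free between the posts. Origin: centre of the base plate's underside, on the table. x along the bar, z up.
- rail_mid (a point): point on the bar's centre line at mid length, 75 mm above the table; axes as rail.
- rest: loose grey plastic brush rest, 0.16 kg, 110 mm long, 101 mm high, standing upright on the table on its two sprung clip arms. Origin: on the table, under its centre; x along its length, z up. A solid block is its middle (point rest_grip), two notched uprights stand on the block's ends (point rest_cradle), the arms hang below (point rest_bore). It fits the bar either way round.
- rest_bore (a point): centre of the clip's bore, 22 mm above the rest's origin; on the bar's centre line when snapped home (block's underside on the bar). Arms 80 mm long hang at y = +-17 mm; their noses, 21 mm apart, are 11 mm below this point and flare out below. They touch the bar with this point 23 mm above the centre line; 8 to 13 N pushes them past.
- rest_cradle (a point): where the brush's axis lies when in both notches: 92 mm above the rest's origin, midway between the uprights. The uprights (x = +-49 mm, 12 mm thick, 86 mm gap between) have a notch floor 18 mm wide 7 mm below this point; flaring cheeks reach 9 mm above it. The block's top is 25 mm below. Axes as rest.
- brush: loose dust brush, 170 mm long, 0.04 kg: six-sided wooden handle 14 mm across the flats from x = -85 to +35 mm, brass ferrule and stiff black tuft (13 mm thick) from there to x = +85 mm. Origin: on its axis at mid length, 7 mm above the table at the start; x runs along it towards the tuft. Grip at the origin. It may lie in the notches either way round.
- jar: black jar, 66 mm across, 45 mm high, a bystander. Origin: centre of its underside.
- bottle: amber bottle, 34 mm across, 85 mm high, a bystander. Origin: centre of its underside.
- file: flat grey nail file 170 x 28 x 6 mm lying on the table, a bystander. Origin: centre of its underside, x along its length.
- rest_grip (a point): centre of the rest's block, 52 mm above the rest's origin. The block is 110 mm long (x), 34 mm wide (y), 30 mm high, z = 37 to 67 mm above the rest's origin. Grip it here across y, fingertips no lower than z = 40 mm, so that the arms below stay free to spread.
Mind the look-alikes: they are no part of the job. There is more than one size of the brush; the one meant has the size given above.

How it is judged:
By the outcome, as a careful person would: the job done as asked, in the order asked, and still so for the second after the job is handed in, with the robot touching nothing.
It also fails if it takes over 58 s, if anything falls off the work surface, if the arm or the gripper's body presses on something with over 40 N, if the wrist force passes 120 N, or if a joint passes its speed limit or range.

## Working session

There is one attempt and no reset: what is moved stays moved. The work goes in short steps, Python scripts to look and compute and a tool call to move; the robot and the scene stay as the last step left them, time stands still between calls to the robot, and variables do not carry over. Pictures are saved under pics/ and viewed, and the job is handed in when it is done.

Besides the shell and the picture viewer there is one more tool, called as name(argument=value, ...) on one line, values as JSON. step_arm: Moves the arm, as the interface text tells. Its arguments: {"type":"object","properties":{"motion":{"type":"array"},"force":{"type":"number"}},"required":["motion"]}

```bash
ls; mkdir -p pics; cat > h.py <<'E'
import numpy as np, cv2
from workcell import sensors, eyes, order
def cal(name):
    c=eyes.get_calibration(name)
    return c
def campose(name,obs=None):
    c=eyes.get_calibration(name)
    if 'eye' in c: return np.array(c['orientation']),np.array(c['eye'])
    o=obs or sensors.get_obs()
    T=np.array(c['tool_from_camera']); R=np.array(o['orientation']); p=np.array(o['eef_pos'])
    return R@T[:3,:3], R@T[:3,3]+p
def snap(name,fn=None):
    RP=campose(name)
    im,d=eyes.snapshot(name)
    if fn: cv2.imwrite('pics/'+fn,im[:,:,::-1])
    return im,d,RP
def undist(name,uv):
    c=eyes.get_calibration(name);K=np.array(c['mtx'])
    return cv2.undistortPoints(np.array(uv,float).reshape(-1,1,2),K,np.array([c['k1'],0,0,0,0.])).reshape(-1,2)
def pts(name,uv,d,RP):
    uv=np.array(uv).reshape(-1,2); n=undist(name,uv)
    z=d[uv[:,1].astype(int),uv[:,0].astype(int)]
    pc=np.c_[n[:,0]*z,-n[:,1]*z,-z]
    w=pc@RP[0].T+RP[1]
    return w[z>0]
def maskpts(name,m,d,RP):
    v,u=np.nonzero(m&(d>0)); return pts(name,np.c_[u,v],d,RP)
E
python3 - <<'E'
from h import *
o=sensors.get_obs();print({k:np.round(v,3).tolist() for k,v in o.items()})
for c in ['scene','top','wrist']:
    im,d,RP=snap(c,c+'0.png'); print(c,eyes.get_calibration(c)); np.savez('/tmp/%s0.npz'%c,im=im,d=d,R=RP[0],p=RP[1])
    res={}
    for t in ['rail','rest','brush','jar','bottle','file']:
        for r in eyes.trace(c,t):
            w=maskpts(c,r['mask'],d,RP)
            print(c,t,round(r['conf'],2),np.round(r['uv']),r['mask'].sum(), np.round(np.median(w,0),3) if len(w) else '', np.round(np.percentile(w,[2,98],axis=0),3).tolist() if len(w) else '')
E
```

```text
pics
{'time': 0.0, 'joint_positions': [1.142, 0.053, 1.614, -0.0, 1.476, -0.119], 'dq': [-0.0, 0.0, -0.001, -0.0, 0.001, 0.001], 'joint_torque': [-0.0, -39.369, -37.017, -0.0, 0.007, -0.0], 'eef_pos': [0.19, 0.595, 0.23], 'orientation': [[-0.952, 0.305, -0.001], [0.305, 0.952, -0.002], [0.0, -0.002, -1.0]], 'contact_force': [-0.177, -0.217, 0.602], 'moment': [-0.046, -0.01, -0.003], 'finger_gap': 1.002}
scene {'mtx': array([[366.67824815,   0.        , 317.90965321],
       [  0.        , 366.67824815, 202.9410752 ],
       [  0.        ,   0.        ,   1.        ]]), 'k1': -0.006261131866054809, 'eye': array([0.85307178, 0.36554034, 0.66898984]), 'orientation': array([[-0.80515243, -0.41352308,  0.42512142],
       [ 0.59289689, -0.57845364,  0.56023626],
       [ 0.01424241,  0.70312875,  0.7109199 ]])}
scene rail 0.68 [404. 340.] 6412 [0.555 0.235 0.012] [[0.522, 0.097, 0.007], [0.587, 0.346, 0.092]]
scene rest 0.58 [257. 207.] 1036 [ 0.618 -0.184  0.067] [[0.567, -0.287, -0.001], [0.641, -0.132, 0.099]]
scene brush 0.87 [313. 187.] 375 [ 0.435 -0.204  0.011] [[0.413, -0.274, -0.
[... 1810 characters left out ...]
4, -0.442, 0.001], [0.577, -0.398, 0.009]]
wrist {'mtx': array([[330.31234599,   0.        , 324.48352189],
       [  0.        , 330.31234599, 201.46207966],
       [  0.        ,   0.        ,   1.        ]]), 'k1': -0.006949342285885219, 'tool_from_camera': array([[ 4.85761942e-04,  9.56685727e-01,  2.91122285e-01,
         7.45124066e-02],
       [ 9.99999872e-01, -4.23533744e-04, -2.76767519e-04,
        -2.07351346e-04],
       [-1.41479424e-04,  2.91122382e-01, -9.56685810e-01,
        -1.41959190e-01],
       [ 0.00000000e+00,  0.00000000e+00,  0.00000000e+00,
         1.00000000e+00]])}
wrist brush 0.66 [ 80. 304.] 803 [0.258 0.248 0.016] [[0.234, 0.21, -0.0], [0.282, 0.273, 0.019]]
```

View pics/scene0.png

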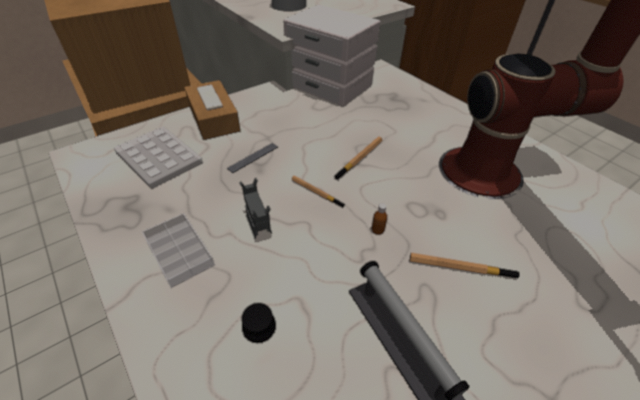

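View pics/top0.png

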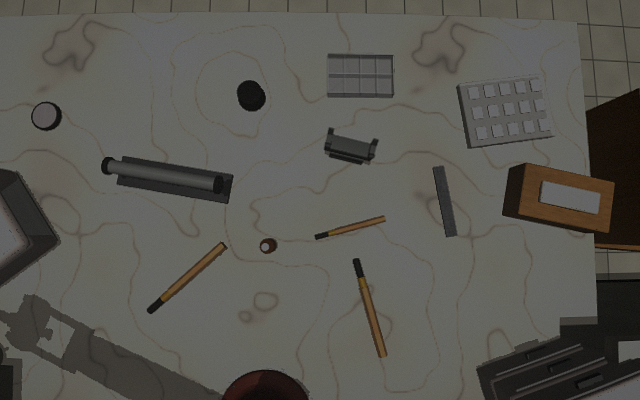

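```bash
python3 - <<'E'
from h import *
for c in ['scene','top']:
    z=np.load(f'/tmp/{c}0.npz');d=z['d'];RP=(z['R'],z['p'])
    v,u=np.mgrid[0:400,0:640]; P=pts(c,np.c_[u.ravel(),v.ravel()],d,RP)
    print(c,'table',np.median(P[np.abs(P[:,2])<.02][:,2]))
    def rect(m,lab):
        r=cv2.minAreaRect((P[m][:,:2]*1000).astype(np.float32)); print(lab,m.sum(),np.round(r[0],1),np.round(r[1],1),round(r[2],1),np.round(np.median(P[m],0),3))
    box=lambda x0,x1,y0,y1,z0,z1:(P[:,0]>x0)&(P[:,0]<x1)&(P[:,1]>y0)&(P[:,1]<y1)&(P[:,2]>z0)&(P[:,2]<z1)
    rect(box(.5,.72,-.3,-.08,.055,.075),'block')
    rect(box(.5,.72,-.3,-.08,.08,.105),'uprights')
    rect(box(.4,.7,.05,.4,.08,.105),'bar')
    rect(box(.4,.7,.05,.4,.006,.016),'base')
    rect(box(.39,.48,-.29,-.10,.006,.03),'brushA')
    rect(box(.1,.375,-.29,-.19,.006,.03),'brushB')
    rect(box(.2,.42,.06,.3,.006,.03),'brushC')
E
```

```text
scene table -9.801015971361293e-05
block 447 [ 614.  -185.6] [105.7  34.5] 76.4 [ 0.615 -0.192  0.067]
uprights 243 [ 613.2 -188.4] [111.1  42.3] 76.9 [ 0.614 -0.147  0.087]
bar 2502 [544.3 221.5] [260.4  38. ] 80.7 [0.551 0.246 0.088]
base 3178 [554.8 219.9] [271.3  66.2] 85.9 [0.556 0.226 0.01 ]
brushA 296 [ 433.5 -193.7] [ 14.5 168.6] 15.7 [ 0.435 -0.193  0.012]
brushB 385 [ 251.1 -236.2] [230.5  19.1] 15.6 [ 0.261 -0.231  0.017]
brushC 949 [316.4 185. ] [ 19.7 229.8] 42.7 [0.319 0.184 0.017]
top table 1.1215181129176077e-05
block 639 [ 612.2 -188. ] [106.6  34.3] 76.2 [ 0.611 -0.188  0.066]
uprights 222 [ 612.3 -187.7] [110.2  41.9] 76.1 [ 0.613 -0.225  0.088]
bar 1578 [543.3 222.8] [261.2  37.6] 80.7 [0.542 0.219 0.088]
base 1835 [543.7 222.3] [270.4  70.8] 80.5 [0.531 0.213 0.01 ]
brushA 466 [ 431.6 -193.5] [ 16.2 169.7] 15.4 [ 0.432 -0.197  0.012]
brushB 908 [ 249.2 -235.7] [229.5  22.2] 16.3 [ 0.241 -0.237  0.017]
brushC 890 [313.7 184.6] [ 23.6 228. ] 42.1 [0.318 0.178 0.018]
```

```bash
cat >> h.py <<'E'
from scipy.spatial.transform import Rotation as Ro
def plan(p,ang):
    "ang: world yaw (deg) of tool y axis (mod 180)"
    o=sensors.get_obs(); R=np.array(o['orientation']); q=np.array(o['eef_pos'])
    cur=np.degrees(np.arctan2(R[1,1],R[0,1])); 
    da=(ang-cur+90)%180-90; a=np.radians(cur+da)
    y=np.array([np.cos(a),np.sin(a),0]); z=np.array([0,0,-1.]); x=np.cross(y,z)
    Rt=np.c_[x,y,z]
    print('t',round(o['time'],2),'pos',np.round(q,4),'yaw',round(cur,2),'F',np.round(o['contact_force'],1),'gap',round(o['finger_gap'],3),'j',np.round(o['joint_positions'],2))
    print('shift',np.round(R.T@(np.array(p)-q),4),'rot',np.round(Ro.from_matrix(R.T@Rt).as_rotvec(degrees=True),2))
E
python3 -c "
from h import *
plan([.6125,-.188,.2],-13.8)"
```

```text
t 1.05 pos [0.1906 0.5952 0.2313] yaw 72.25 F [-0.1 -0.4 -0.7] gap 0.996 j [ 1.14  0.05  1.61 -0.    1.48 -0.12]
shift [-0.6407 -0.6173  0.0313] rot [ 0.    0.   86.05]
```

step_arm(motion=[[[1,-0.32,-0.309,0.015,0,0,86],[1,-0.641,-0.617,0.031,0,0,86],[1,-0.641,-0.617,0.031,0,0,86],[1,-0.641,-0.617,0.031,0,0,86],[1,-0.641,-0.617,0.031,0,0,86],[1,-0.641,-0.617,0.031,0,0,86],[1,-0.641,-0.617,0.031,0,0,86],[1,-0.641,-0.617,0.031,0,0,86]]])

```text
time: 2.05
eef_pos: [0.4284, 0.1535, 0.2143]
orientation: [[0.243, 0.97, 0.001], [0.97, -0.243, 0.0], [0.001, 0.001, -1.0]]
contact_force: [0.3, 0.5, -0.7]
finger_gap: 1.004
```

```bash
python3 -c "
from h import *
plan([.6125,-.188,.2],-13.8)"
```

```text
t 2.05 pos [0.4284 0.1535 0.2143] yaw -14.05 F [ 0.3  0.5 -0.7] gap 1.004 j [ 0.18 -0.36  2.01  0.    1.49  0.43]
shift [-0.2867  0.2614  0.0145] rot [ 0.08 -0.04 -0.25]
```

step_arm(motion=[[[1,-0.285,0.26,0.014,0,0,0],[1,-0.285,0.26,0.014,0,0,0],[1,-0.285,0.26,0.014,0,0,0],[1,-0.285,0.26,0.014,0,0,0],[1,-0.285,0.26,0.014,0,0,0],[1,-0.285,0.26,0.014,0,0,0],[1,-0.285,0.26,0.014,0,0,0],[1,-0.285,0.26,0.014,0,0,0]]])

```text
time: 3.05
eef_pos: [0.6127, -0.1832, 0.1996]
orientation: [[0.238, 0.971, -0.001], [0.971, -0.238, 0.001], [0.001, -0.001, -1.0]]
contact_force: [-0.1, 0.4, 0.1]
finger_gap: 1.001
```

```bash
python3 - <<'E'
from h import *
plan([.6125,-.188,.2],-13.8)
c='wrist';d0=snap(c,'w1.png');d=d0[1];RP=d0[2]
v,u=np.mgrid[0:400,0:640]; P=pts(c,np.c_[u.ravel(),v.ravel()],d,RP)
def rect(m,lab):
    if m.sum()<5: return print(lab,'none')
    r=cv2.minAreaRect((P[m][:,:2]*1000).astype(np.float32)); print(lab,m.sum(),np.round(r[0],1),np.round(r[1],1),round(r[2],1),np.round(np.median(P[m],0),3))
box=lambda x0,x1,y0,y1,z0,z1:(P[:,0]>x0)&(P[:,0]<x1)&(P[:,1]>y0)&(P[:,1]<y1)&(P[:,2]>z0)&(P[:,2]<z1)
rect(box(.5,.72,-.3,-.08,.055,.075),'block')
rect(box(.5,.72,-.3,-.08,.08,.105),'uprights')
E
```

```text
t 3.05 pos [ 0.6127 -0.1832  0.1996] yaw -13.75 F [-0.1  0.4  0.1] gap 1.001 j [-0.41  0.11  1.61  0.    1.43 -0.17]
shift [-0.0047  0.0009 -0.0004] rot [-0.06 -0.03  0.05]
block 3811 [ 614.3 -183. ] [99. 34.] 76.5 [ 0.613 -0.188  0.066]
uprights 1833 [ 612.7 -188.4] [110.2  42. ] 76.4 [ 0.614 -0.148  0.088]
```

View pics/w1.png

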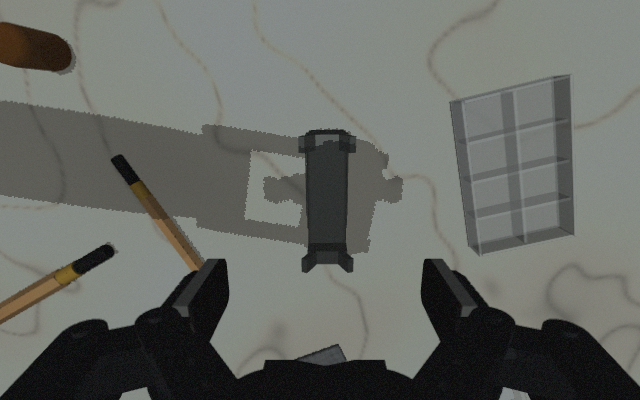

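step_arm(motion=[[[1,-0.005,0,0.02,0,0,-0.2],[1,-0.005,0,0.05,0,0,-0.2],[1,-0.005,0,0.08,0,0,-0.2],[1,-0.005,0,0.11,0,0,-0.2],[1,-0.005,0,0.135,0,0,-0.2],[1,-0.005,0,0.15,0,0,-0.2],[1,-0.005,0,0.159,0,0,-0.2],[1,-0.005,0,0.159,0,0,-0.2]]])

```text
time: 4.1
eef_pos: [0.6114, -0.1875, 0.0406]
orientation: [[0.233, 0.972, -0.001], [0.972, -0.233, 0.0], [0.0, -0.001, -1.0]]
contact_force: [-0.2, 0.4, -0.0]
finger_gap: 1.002
```

step_arm(motion=[[[0.3,0,0,0,0,0,0],[0.3,0,0,0,0,0,0],[0.2,0,0,0,0,0,0],[0.1,0,0,0,0,0,0],[0.1,0,0,0,0,0,0],[0.1,0,0,0,0,0,0],[0.1,0,0,0,0,0,0],[0.1,0,0,0,0,0,0]]], force=80)

```text
time: 5.1
eef_pos: [0.6124, -0.1882, 0.0419]
orientation: [[0.233, 0.972, 0.001], [0.972, -0.233, -0.001], [-0.0, 0.002, -1.0]]
contact_force: [0.1, 0.2, 5.8]
finger_gap: 0.382
```

```bash
python3 - <<'E'
from h import *
plan([.544,.222,.16],-9.4)
c='scene';d0=snap(c,'s2.png')
E
```

```text
t 5.1 pos [ 0.6124 -0.1882  0.0419] yaw -13.5 F [0.1 0.2 5.8] gap 0.382 j [-0.41  0.27  1.71 -0.    1.16 -0.18]
shift [ 0.3829 -0.162  -0.1185] rot [ 0.09  0.02 -4.1 ]
```

View pics/s2.png

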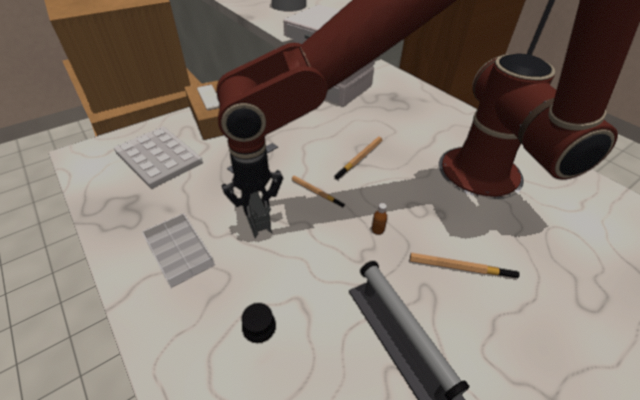

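step_arm(motion=[[[0.1,0,0,-0.03,0,0,0],[0.1,0,0,-0.08,0,0,0],[0.1,0.02,-0.008,-0.13,0,0,-1],[0.1,0.07,-0.03,-0.138,0,0,-2],[0.1,0.12,-0.051,-0.138,0,0,-3],[0.1,0.17,-0.072,-0.138,0,0,-4.1],[0.1,0.22,-0.093,-0.138,0,0,-4.1],[0.1,0.27,-0.114,-0.138,0,0,-4.1]]])

```text
time: 6.15
eef_pos: [0.5623, 0.1028, 0.1772]
orientation: [[0.163, 0.987, -0.003], [0.987, -0.163, -0.0], [-0.001, -0.003, -1.0]]
contact_force: [0.7, -0.5, -1.8]
finger_gap: 0.382
```

```bash
python3 - <<'E'
from h import *
plan([.544,.222,.18],-9.4)
E
```

```text
t 6.15 pos [0.5623 0.1028 0.1772] yaw -9.4 F [ 0.7 -0.5 -1.8] gap 0.382 j [ 0.05 -0.03  1.79 -0.    1.39  0.21]
shift [ 0.1146 -0.0375 -0.0028] rot [-0.15  0.03 -0.  ]
```

step_arm(motion=[[[0.1,0.05,-0.017,-0.002,0,0,0],[0.1,0.09,-0.031,-0.002,0,0,0],[0.1,0.116,-0.04,-0.002,0,0,0],[0.1,0.116,-0.04,-0.002,0,0,0],[0.1,0.116,-0.04,-0.002,0,0,0],[0.1,0.116,-0.04,-0.002,0,0,0],[0.1,0.116,-0.04,-0.002,0,0,0],[0.1,0.116,-0.04,-0.002,0,0,0]]])

```text
time: 7.15
eef_pos: [0.5435, 0.2217, 0.1809]
orientation: [[0.164, 0.986, 0.0], [0.986, -0.164, -0.0], [-0.0, 0.0, -1.0]]
contact_force: [0.1, -0.3, -1.2]
finger_gap: 0.382
```

```bash
python3 - <<'E'
from h import *
plan([.544,.222,.16],-9.4)
for c in ['scene','top','wrist']:
    im,d,RP=snap(c,c+'3.png')
    v,u=np.mgrid[0:400,0:640]; P=pts(c,np.c_[u.ravel(),v.ravel()],d,RP)
    def rect(m,lab):
        if m.sum()<5: return print(lab,'none')
        r=cv2.minAreaRect((P[m][:,:2]*1000).astype(np.float32)); print(c,lab,m.sum(),np.round(r[0],1),np.round(r[1],1),round(r[2],1),np.round(np.median(P[m],0),3))
    box=lambda x0,x1,y0,y1,z0,z1:(P[:,0]>x0)&(P[:,0]<x1)&(P[:,1]>y0)&(P[:,1]<y1)&(P[:,2]>z0)&(P[:,2]<z1)
    rect(box(.4,.7,.05,.4,.079,.1),'bar')
    rect(box(.4,.7,.05,.4,.006,.016),'base')
    rect(box(.4,.7,.13,.31,.21,.245),'uprights')
    print(np.percentile(P[box(.5,.59,.27,.285,.2,.25)|box(.5,.59,.16,.18,.2,.25)][:,2],[50,95]))
E
```

```text
t 7.15 pos [0.5435 0.2217 0.1809] yaw -9.44 F [ 0.1 -0.3 -1.2] gap 0.382 j [ 0.26 -0.    1.75 -0.    1.39  0.43]
shift [0.0004 0.0005 0.0209] rot [ 0.    0.   -0.04]
scene bar 2397 [544.5 221.2] [260.7  38.2] 80.7 [0.553 0.254 0.088]
scene base 3192 [554.5 219.9] [271.1  66.1] 85.7 [0.556 0.226 0.01 ]
scene uprights 1059 [545.3 222.1] [ 94.9 111.9] 27.4 [0.55  0.234 0.227]
[0.22380603 0.2387986 ]
top bar 733 [534.1 151. ] [117.1  37.8] 77.9 [0.53  0.148 0.088]
top base 1367 [519.2 213.8] [120.3 270. ] 15.2 [0.523 0.177 0.01 ]
top uprights 607 [539.3 201.4] [ 66.9 102.9] 80.9 [0.539 0.21  0.233]
[0.2234157  0.23884831]
wrist bar 5893 [557.8 306.8] [86.9 37.9] 80.5 [0.558 0.313 0.088]
wrist base 4067 [557.3 303.3] [102.1  70.2] 80.6 [0.544 0.307 0.009]
wrist uprights 21758 [546.6 242.9] [ 68.1 108.9] 80.5 [0.551 0.235 0.235]
[0.22472793 0.23870641]
```

View pics/scene3.png

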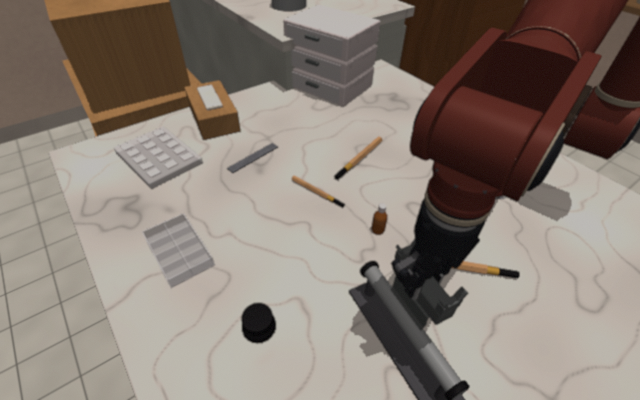

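View pics/wrist3.png

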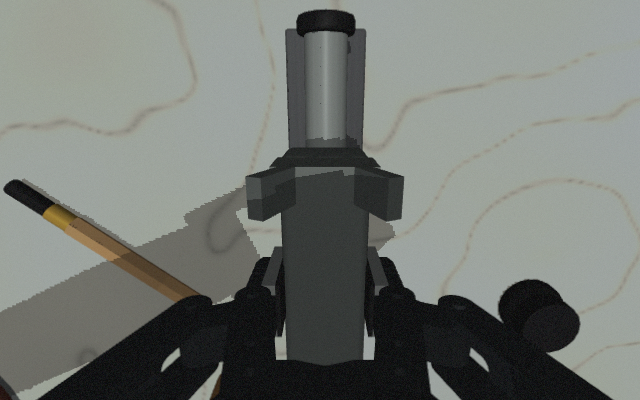

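step_arm(motion=[[[0.1,0,0.0,0.012,0,0,0],[0.1,0,0.0,0.025,0,0,0],[0.1,0,0.0,0.037,0,0,0],[0.1,0,0.0,0.047,0,0,0],[0.1,0,0.0,0.054,0,0,0],[0.1,0,0.0,0.058,0,0,0],[0.1,0,0.0,0.058,0,0,0],[0.1,0,0.0,0.058,0,0,0]]], force=100)

```text
time: 8.3
eef_pos: [0.5437, 0.2223, 0.1235]
orientation: [[0.163, 0.987, 0.001], [0.987, -0.163, 0.0], [0.0, 0.001, -1.0]]
contact_force: [0.6, -0.4, -1.3]
finger_gap: 0.376
```

step_arm(motion=[[[0.1,0,0,0.002,0,0,0],[0.1,0,0,0.004,0,0,0],[0.1,0,0,0.006,0,0,0],[0.1,0,0,0.008,0,0,0],[0.1,0,0,0.01,0,0,0],[0.1,0,0,0.012,0,0,0],[0.1,0,0,0.012,0,0,0],[0.1,0,0,0.012,0,0,0]]])

```text
time: 9.3
eef_pos: [0.5444, 0.2227, 0.1131]
orientation: [[0.163, 0.987, 0.003], [0.987, -0.163, 0.001], [0.001, 0.002, -1.0]]
contact_force: [-2.4, -0.4, 6.6]
finger_gap: 0.375
```

step_arm(motion=[[[0.1,0,0,0.002,0,0,0],[0.1,0,0,0.004,0,0,0],[0.1,0,0,0.006,0,0,0],[0.1,0,0,0.008,0,0,0],[0.1,0,0,0.01,0,0,0],[0.1,0,0,0.012,0,0,0],[0.1,0,0,0.014,0,0,0],[0.1,0,0,0.014,0,0,0]]])

```text
time: 10.3
eef_pos: [0.5429, 0.2218, 0.0957]
orientation: [[0.163, 0.987, -0.001], [0.987, -0.163, -0.001], [-0.001, -0.001, -1.0]]
contact_force: [3.5, 0.3, -6.8]
finger_gap: 0.38
```

step_arm(motion=[[[0.1,0,0,0.001,0,0,0],[0.1,0,0,0.002,0,0,0],[0.1,0,0,0.003,0,0,0],[0.1,0,0,0.003,0,0,0],[0.1,0,0,0.003,0,0,0],[0.1,0,0,0.003,0,0,0],[0.1,0,0,0.003,0,0,0],[0.1,0,0,0.003,0,0,0]]])

```text
time: 11.3
eef_pos: [0.5434, 0.2222, 0.0949]
orientation: [[0.163, 0.987, 0.0], [0.987, -0.163, -0.0], [-0.0, 0.0, -1.0]]
contact_force: [-1.8, -3.4, 6.6]
finger_gap: 0.375
```

```bash
cat > chk.py <<'E'
from h import *
import sys
plan([.544,.222,.18],-9.4)
tag=sys.argv[1]; zo=.053
for c in sys.argv[2:]:
    im,d,RP=snap(c,c+tag+'.png')
    v,u=np.mgrid[0:400,0:640]; P=pts(c,np.c_[u.ravel(),v.ravel()],d,RP)
    # rail frame
    a=np.radians(80.6);ex=np.array([np.cos(a),np.sin(a),0]);ey=np.array([-np.sin(a),np.cos(a),0])
    Q=P-np.array([.544,.222,0]); L=np.c_[Q@ex,Q@ey,Q[:,2]]
    for lab,x0,x1 in [('up+',.04,.06),('up-',-.06,-.04)]:
        m=(abs(L[:,1])<.03)&(L[:,0]>x0)&(L[:,0]<x1)&(L[:,2]>.125)&(L[:,2]<.175)
        if m.sum()>5: print(c,lab,m.sum(),'ztop',np.round(np.percentile(L[m][:,2],[50,90,98]),4),'y',np.round(np.percentile(L[m][:,1],[1,99]),4),'x',np.round(np.percentile(L[m][:,0],[1,99]),4))
    m=(abs(L[:,1])<.012)&(abs(L[:,0])<.04)&(L[:,2]>.10)&(L[:,2]<.135)
    if m.sum()>5: print(c,'blocktop',m.sum(),np.round(np.percentile(L[m][:,2],[10,50,90]),4), 'slope y,x',np.round(np.linalg.lstsq(np.c_[L[m][:,:2],np.ones(m.sum())],L[m][:,2],rcond=None)[0],3))
E
python3 chk.py 4 scene top wrist
```

```text
t 11.3 pos [0.5434 0.2222 0.0949] yaw -9.39 F [-1.8 -3.4  6.6] gap 0.375 j [ 0.26  0.09  1.82 -0.    1.24  0.43]
shift [-0.0001  0.0006 -0.0851] rot [0.01 0.01 0.01]
scene up+ 320 ztop [0.1386 0.1523 0.1537] y [-0.0202  0.0208] x [0.0428 0.0552]
scene up- 170 ztop [0.1377 0.1523 0.1533] y [-0.02    0.0115] x [-0.0556 -0.043 ]
scene blocktop 290 [0.1188 0.1199 0.1212] slope y,x [-0.003  0.01   0.12 ]
top up- 182 ztop [0.139  0.1521 0.1539] y [-0.0177  0.0216] x [-0.0549 -0.0418]
top blocktop 253 [0.1181 0.1198 0.1215] slope y,x [0.001 0.026 0.12 ]
wrist up+ 7350 ztop [0.1419 0.1521 0.1532] y [-0.0195  0.0218] x [0.0431 0.0551]
wrist blocktop 9461 [0.1186 0.1194 0.1201] slope y,x [-0.    -0.004  0.119]
```

step_arm(motion=[[[0.5,0,0,0,0,0,0],[0.7,0,0,0,0,0,0],[0.8,0,0,0,0,0,0],[0.8,0,0,0,0,0,0],[0.8,0,0,-0.02,0,0,0],[0.8,0,0,-0.06,0,0,0],[0.8,0,0,-0.11,0,0,0],[0.8,0,0,-0.11,0,0,0]]])

```text
time: 12.45
eef_pos: [0.5467, 0.2232, 0.212]
orientation: [[0.163, 0.987, 0.012], [0.987, -0.163, 0.003], [0.005, 0.011, -1.0]]
contact_force: [-0.9, 0.8, -0.1]
finger_gap: 0.801
```

```bash
python3 chk.py 5 scene top wrist; python3 -c "
from h import *
plan([.432,-.1935,.21],15.5)"
```

```text
t 12.45 pos [0.5467 0.2232 0.212 ] yaw -9.39 F [-0.9  0.8 -0.1] gap 0.801 j [ 0.26 -0.02  1.72  0.    1.43  0.43]
shift [-0.0018 -0.0028  0.0319] rot [ 0.66 -0.3   0.01]
scene up+ 328 ztop [0.1386 0.1524 0.1538] y [-0.0193  0.0221] x [0.0429 0.0553]
scene up- 130 ztop [0.1374 0.1526 0.1543] y [-0.0201  0.0026] x [-0.0549 -0.0428]
scene blocktop 604 [0.1187 0.12   0.1213] slope y,x [-0.001 -0.012  0.12 ]
top up+ 189 ztop [0.139  0.1522 0.154 ] y [-0.0182  0.0234] x [0.0429 0.0557]
top up- 187 ztop [0.1389 0.1524 0.1545] y [-0.0171  0.0219] x [-0.0547 -0.0415]
top blocktop 399 [0.1181 0.1198 0.1214] slope y,x [-0.01 -0.01  0.12]
wrist up+ 1551 ztop [0.1408 0.1522 0.1532] y [-0.0194  0.0221] x [0.0432 0.0551]
wrist up- 1523 ztop [0.138  0.1517 0.1529] y [-0.019   0.0221] x [-0.0551 -0.0424]
wrist blocktop 3444 [0.1186 0.1194 0.1202] slope y,x [-0.    -0.017  0.119]
t 12.6 pos [0.5431 0.2222 0.2041] yaw -9.4 F [ 0.8  0.7 -0.5] gap 0.8 j [ 0.26 -0.02  1.73  0.    1.43  0.43]
shift [-0.4282 -0.0418 -0.0059] rot [  0.   -0.  -24.9]
```

View pics/wrist5.png

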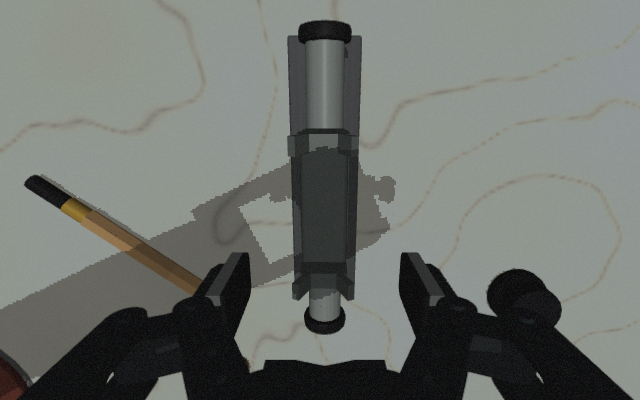

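View pics/scene5.png

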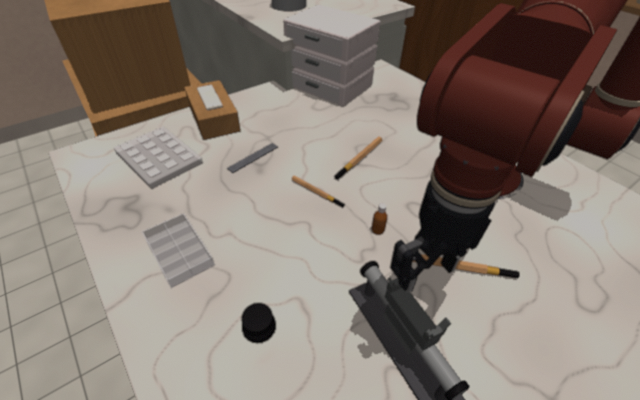

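step_arm(motion=[[[0.8,-0.06,-0.006,-0.005,0,0,-5],[0.8,-0.12,-0.012,-0.006,0,0,-10],[0.8,-0.18,-0.018,-0.006,0,0,-15],[0.8,-0.24,-0.023,-0.006,0,0,-20],[0.8,-0.3,-0.029,-0.006,0,0,-24.9],[0.8,-0.36,-0.035,-0.006,0,0,-24.9],[0.8,-0.41,-0.04,-0.006,0,0,-24.9],[0.8,-0.428,-0.042,-0.006,0,0,-24.9]]])

```text
time: 13.6
eef_pos: [0.4304, -0.1948, 0.2083]
orientation: [[-0.264, 0.964, -0.003], [0.964, 0.264, 0.002], [0.002, -0.002, -1.0]]
contact_force: [1.2, 0.4, -0.1]
finger_gap: 0.799
```

```bash
cat > br.py <<'E'
from h import *
c='wrist';o=sensors.get_obs();im,d,RP=snap(c,'w6.png')
v,u=np.mgrid[0:400,0:640]; P=pts(c,np.c_[u.ravel(),v.ravel()],d,RP)
m=(P[:,0]>.39)&(P[:,0]<.48)&(P[:,1]>-.29)&(P[:,1]<-.10)&(P[:,2]>.004)&(P[:,2]<.03)
r=cv2.minAreaRect((P[m][:,:2]*1000).astype(np.float32)); print(m.sum(),r,np.percentile(P[m][:,2],[50,95]))
plan([r[0][0]/1000,r[0][1]/1000,.2],15.4)
E
python3 br.py
```

```text
2255 ((432.0473937988281, -194.15829467773438), (15.849162101745605, 169.88983154296875), 15.653314590454102) [0.01223943 0.01428164]
t 13.65 pos [ 0.4304 -0.1955  0.2085] yaw 15.31 F [-0.6 -0.8  0.9] gap 0.799 j [-0.58 -0.31  1.98 -0.    1.47 -0.85]
shift [0.0008 0.0019 0.0084] rot [-0.14 -0.07 -0.09]
```

View pics/w6.png

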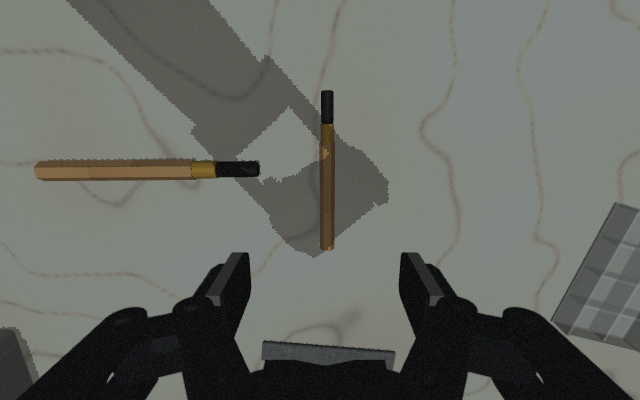

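step_arm(motion=[[[0.8,0.0005,0.0015,0.03,0,0,-0.2],[0.7,0.0005,0.0015,0.07,0,0,-0.2],[0.6,0.0005,0.0015,0.11,0,0,-0.2],[0.5,0.0005,0.0015,0.15,0,0,-0.2],[0.5,0.0005,0.0015,0.18,0,0,-0.2],[0.5,0.0005,0.0015,0.195,0,0,-0.2],[0.5,0.0005,0.0015,0.203,0,0,-0.2],[0.5,0.0005,0.0015,0.203,0,0,-0.2]]], force=30)

```text
time: 14.65
eef_pos: [0.4337, -0.1921, 0.0072]
orientation: [[-0.271, 0.963, 0.0], [0.963, 0.271, -0.0], [-0.0, 0.0, -1.0]]
contact_force: [-0.5, 0.2, 1.3]
finger_gap: 0.501
```

```bash
python3 -c "
from h import *
plan([.432,-.194,.003],15.5)
snap('scene','s7.png');snap('wrist','w7.png')
plan([.432,-.194,.003],15.5)"
```

```text
t 14.65 pos [ 0.4337 -0.1921  0.0072] yaw 15.73 F [-0.5  0.2  1.3] gap 0.501 j [-0.57 -0.05  2.12  0.    1.07 -0.85]
shift [-0.0013 -0.0021  0.0042] rot [0.01 0.   0.23]
t 14.75 pos [ 0.4343 -0.1927  0.0081] yaw 15.71 F [ 0.4 -0.1 -1.6] gap 0.502 j [-0.57 -0.05  2.12  0.    1.07 -0.85]
shift [-0.0006 -0.0025  0.0051] rot [0.08 0.09 0.21]
```

View pics/w7.png

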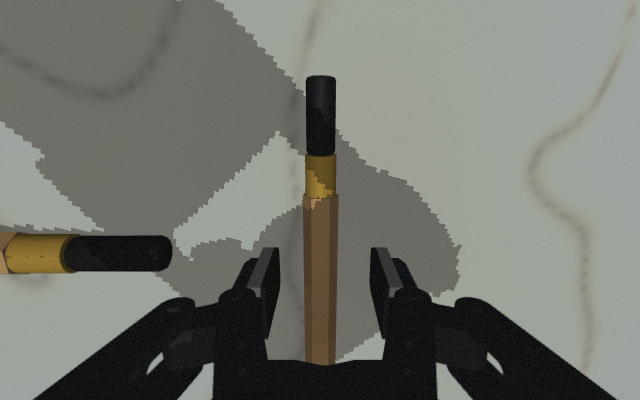

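step_arm(motion=[[[0.5,-0.001,-0.002,0.002,0,0,0.2],[0.5,-0.001,-0.002,0.0045,0,0,0.2],[0.3,-0.001,-0.002,0.0045,0,0,0.2],[0.1,-0.001,-0.002,0.0045,0,0,0.2],[0.05,-0.001,-0.002,0.0045,0,0,0.2],[0.05,-0.001,-0.002,0.0045,0,0,0.2],[0.05,-0.001,-0.002,0.0045,0,0,0.2],[0.05,-0.001,-0.002,0.0045,0,0,0.2]]], force=30)

```text
time: 15.75
eef_pos: [0.4318, -0.1939, 0.0025]
orientation: [[-0.267, 0.964, 0.0], [0.964, 0.267, -0.0], [-0.0, 0.0, -1.0]]
contact_force: [-0.6, -0.4, 1.1]
finger_gap: 0.17
```

```bash
python3 -c "
from h import *
plan([.432,-.194,.205],15.5)"
```

```text
t 15.75 pos [ 0.4318 -0.1939  0.0025] yaw 15.51 F [-0.6 -0.4  1.1] gap 0.17 j [-0.58 -0.04  2.12 -0.    1.06 -0.85]
shift [-2.000e-04  2.000e-04 -2.025e-01] rot [0.01 0.01 0.01]
```

step_arm(motion=[[[0.05,0,0,-0.01,0,0,0],[0.05,0,0,-0.04,0,0,0],[0.05,0,0,-0.08,0,0,0],[0.05,0,0,-0.13,0,0,0],[0.05,0,0,-0.18,0,0,0],[0.05,0,0,-0.2,0,0,0],[0.05,0,0,-0.202,0,0,0],[0.05,0,0,-0.202,0,0,0]]])

```text
time: 16.75
eef_pos: [0.4307, -0.1932, 0.2022]
orientation: [[-0.267, 0.964, -0.003], [0.964, 0.267, 0.002], [0.003, -0.002, -1.0]]
contact_force: [-0.5, -0.3, -0.4]
finger_gap: 0.168
```

```bash
python3 - <<'E'
from h import *
plan([.5425,.2222,.21],-9.4)
im,d,RP=snap('wrist','w8.png')
for r in eyes.trace('wrist','brush'):
    w=maskpts('wrist',r['mask'],d,RP); print(r['conf'],r['uv'],r['mask'].sum(),np.round(np.percentile(w,[2,50,98],axis=0),4).tolist())
E
```

```text
t 16.75 pos [ 0.4307 -0.1932  0.2022] yaw 15.51 F [-0.5 -0.3 -0.4] gap 0.168 j [-0.58 -0.31  1.99  0.    1.46 -0.85]
shift [ 0.3704  0.2187 -0.0073] rot [-0.16 -0.12 24.91]
0.97 [137.3, 172.1] 4434 [[0.1443, -0.271, 0.0081], [0.2447, -0.2378, 0.0167], [0.3556, -0.2051, 0.0192]]
0.76 [325.1, 217.2] 9329 [[0.4056, -0.2381, 0.2066], [0.4235, -0.1686, 0.212], [0.4459, -0.1142, 0.214]]
```

View pics/w8.png

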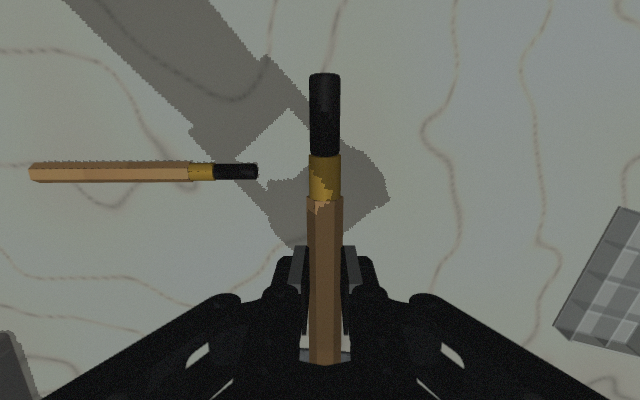

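step_arm(motion=[[[0.05,0.05,0.03,-0.003,0,0,4],[0.05,0.1,0.059,-0.004,0,0,8],[0.05,0.15,0.089,-0.004,0,0,12],[0.05,0.2,0.118,-0.004,0,0,16],[0.05,0.25,0.148,-0.004,0,0,20],[0.05,0.3,0.177,-0.004,0,0,24],[0.05,0.345,0.204,-0.004,0,0,24.9],[0.05,0.37,0.218,-0.004,0,0,24.9]]])

```text
time: 17.85
eef_pos: [0.5421, 0.2233, 0.206]
orientation: [[0.161, 0.987, -0.004], [0.987, -0.161, -0.001], [-0.001, -0.003, -1.0]]
contact_force: [0.8, -0.3, 0.0]
finger_gap: 0.167
```

step_arm(motion=[[[0.05,0,0,0,0,0,0],[0.05,0,0,0,0,0,0],[0.05,0,0,0,0,0,0],[0.05,0,0,0,0,0,0],[0.05,0,0,0,0,0,0],[0.05,0,0,0,0,0,0],[0.05,0,0,0,0,0,0],[0.05,0,0,0,0,0,0]]])

```text
time: 18.85
eef_pos: [0.5428, 0.221, 0.2084]
orientation: [[0.163, 0.987, 0.0], [0.987, -0.163, -0.0], [-0.0, 0.0, -1.0]]
contact_force: [-0.3, -0.4, -1.7]
finger_gap: 0.171
```

```bash
cat > c9.py <<'E'
from h import *
plan([.5425,.2222,.1405],-9.4)
a=np.radians(80.6);ex=np.array([np.cos(a),np.sin(a),0]);ey=np.array([-np.sin(a),np.cos(a),0])
for c in ['scene','wrist','top']:
    im,d,RP=snap(c,c+'9.png')
    v,u=np.mgrid[0:400,0:640]; P=pts(c,np.c_[u.ravel(),v.ravel()],d,RP)
    Q=P-np.array([.544,.222,0]); L=np.c_[Q@ex,Q@ey,Q[:,2]]
    for x0,x1 in [(-.09,-.065),(-.06,-.04),(.02,.034),(.04,.05),(.065,.085)]:
        m=(L[:,0]>x0)&(L[:,0]<x1)&(abs(L[:,1])<.02)&(L[:,2]>.19)&(L[:,2]<.225)
        if m.sum()>5: print(c,x0,m.sum(),'brush y',np.round(np.percentile(L[m][:,1],[2,98]),4),'z',np.round(np.percentile(L[m][:,2],[5,50,95]),4))
    for x0,x1 in [(.04,.06),(-.06,-.04)]:
        m=(abs(L[:,1])<.03)&(L[:,0]>x0)&(L[:,0]<x1)&(L[:,2]>.13)&(L[:,2]<.165)
        if m.sum()>5: print(c,'upright',x0,m.sum(),'y',np.round(np.percentile(L[m][:,1],[1,99]),4),'x',np.round(np.percentile(L[m][:,0],[1,99]),4))
    m=(L[:,2]>.19)&(L[:,2]<.225)&(abs(L[:,1])<.02)&(abs(L[:,0])>.04); print('x ext',np.round(np.percentile(L[m][:,0],[.5,99.5]),4) if m.sum()>5 else 0)
E
python3 c9.py
```

```text
t 18.85 pos [0.5428 0.221  0.2084] yaw -9.39 F [-0.3 -0.4 -1.7] gap 0.171 j [ 0.26 -0.02  1.73 -0.    1.44  0.42]
shift [ 0.0011 -0.0005  0.0679] rot [0.   0.   0.01]
scene -0.09 115 brush y [-0.0071  0.005 ] z [0.214  0.2188 0.2209]
scene 0.02 106 brush y [-0.0064  0.0052] z [0.2126 0.2186 0.2206]
scene 0.04 76 brush y [-0.0057  0.006 ] z [0.212  0.218  0.2203]
scene 0.065 145 brush y [-0.005   0.0057] z [0.2114 0.2172 0.2193]
scene upright 0.04 293 y [-0.0195  0.0215] x [0.0429 0.0552]
scene upright -0.06 238 y [-0.0195  0.0215] x [-0.0555 -0.0429]
x ext [-0.0864  0.0832]
wrist -0.06 612 brush y [-0.0064  0.0092] z [0.2129 0.2184 0.2199]
wrist 0.02 1135 brush y [-0.0061  0.0092] z [0.2132 0.2185 0.22  ]
wrist 0.04 760 brush y [-0.005   0.0079] z [0.2146 0.2181 0.2195]
wrist 0.065 1495 brush y [-0.0042  0.0076] z [0.2138 0.2174 0.2189]
wrist upright 0.04 868 y [-0.0192  0.0222] x [0.0431 0.055 ]
x ext [-0.0528  0.0828]
top -0.09 112 brush y [-0.006   0.0091] z [0.2101 0.2179 0.2213]
top -0.06 90 brush y [-0.005   0.0101] z [0.2128 0.2189 0.221 ]
top 0.02 17 brush y [-0.0053  0.0031] z [0.215  0.2185 0.22  ]
top upright 0.04 10 y [-0.0126  0.0227] x [0.0433 0.055 ]
top upright -0.06 100 y [-0.0173  0.0226] x [-0.0546 -0.0414]
x ext [-0.0863 -0.0404]
```

View pics/wrist9.png

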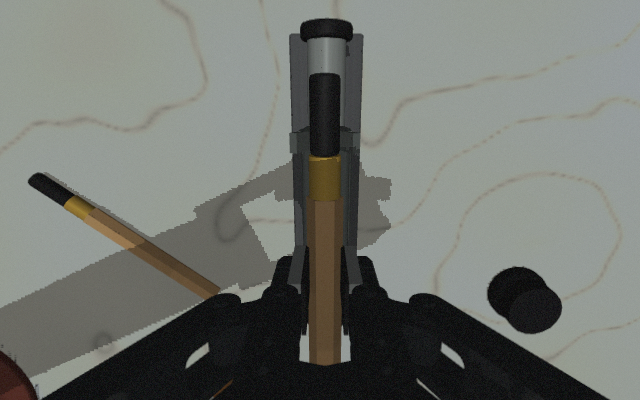

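View pics/scene9.png

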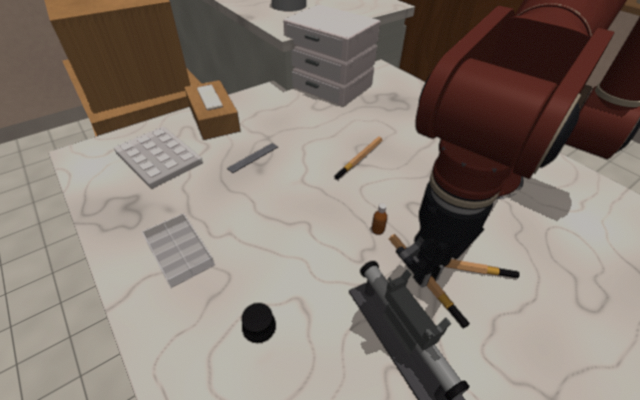

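step_arm(motion=[[[0.05,0.001,0,0.01,0,0,0],[0.05,0.001,0,0.022,0,0,0],[0.05,0.001,0,0.034,0,0,0],[0.05,0.001,0,0.045,0,0,0],[0.05,0.001,0,0.054,0,0,0],[0.05,0.001,0,0.061,0,0,0],[0.05,0.001,0,0.065,0,0,0],[0.05,0.001,0,0.065,0,0,0]]])

```text
time: 20.0
eef_pos: [0.5429, 0.222, 0.1432]
orientation: [[0.163, 0.987, -0.0], [0.987, -0.163, -0.0], [-0.0, -0.0, -1.0]]
contact_force: [-0.2, 0.3, -0.7]
finger_gap: 0.168
```

```bash
python3 -c "
from h import *
plan([.5425,.2222,.1405],-9.4)
snap('scene','s10.png');snap('wrist','w10.png')
plan([.5425,.2222,.1405],-9.4)"
```

```text
t 20.0 pos [0.5429 0.222  0.1432] yaw -9.4 F [-0.2  0.3 -0.7] gap 0.168 j [0.26 0.03 1.78 0.   1.32 0.43]
shift [ 0.0002 -0.0005  0.0027] rot [-0.01  0.01  0.  ]
t 20.1 pos [0.5432 0.2221 0.1439] yaw -9.4 F [ 0.9 -0.6  0.3] gap 0.167 j [0.26 0.03 1.78 0.   1.33 0.43]
shift [-0.     -0.0007  0.0034] rot [ 0.04 -0.02  0.  ]
```

View pics/w10.png

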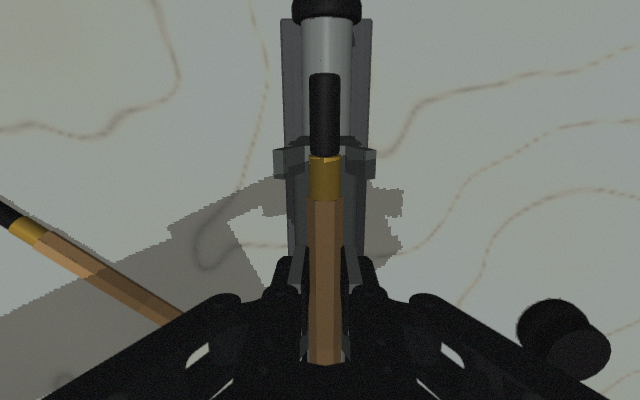

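step_arm(motion=[[[0.05,0,0,0.001,0,0,0],[0.05,0,0,0.002,0,0,0],[0.05,0,0,0.003,0,0,0],[0.05,0,0,0.003,0,0,0],[0.05,0,0,0.003,0,0,0],[0.25,0,0,0.003,0,0,0],[0.35,0,0,0.003,0,0,0],[0.4,0,0,0.003,0,0,0]]])

```text
time: 21.1
eef_pos: [0.543, 0.222, 0.1404]
orientation: [[0.163, 0.987, -0.0], [0.987, -0.163, -0.0], [-0.0, 0.0, -1.0]]
contact_force: [-0.2, -0.4, -0.2]
finger_gap: 0.396
```

step_arm(motion=[[[0.5,0,0,0,0,0,0],[0.6,0,0,0,0,0,0],[0.6,0,0,0,0,0,0],[0.6,0,0,-0.02,0,0,0],[0.6,0,0,-0.05,0,0,0],[0.6,0,0,-0.1,0,0,0],[0.6,0,0,-0.11,0,0,0],[0.6,0,0,-0.11,0,0,0]]])

```text
time: 22.1
eef_pos: [0.5436, 0.2222, 0.2524]
orientation: [[0.163, 0.987, 0.003], [0.987, -0.163, 0.001], [0.001, 0.003, -1.0]]
contact_force: [0.3, -0.4, -0.2]
finger_gap: 0.6
```

```bash
sed -e 's/\.19)/.142)/g;s/\.225)/.165)/g;s/9\.png/11.png/' c9.py > c11.py; python3 c11.py; python3 chk.py 12 wrist scene
python3 - <<'E'
from h import *
for t in ['jar','bottle','file']:
    im,d,RP=snap('top')
    for r in eyes.trace('top',t)[:1]: print(t,r['conf'],r['uv'],np.round(np.median(maskpts('top',r['mask'],d,RP),0),3))
E
```

```text
t 22.1 pos [0.5436 0.2222 0.2524] yaw -9.39 F [ 0.3 -0.4 -0.2] gap 0.6 j [ 0.26 -0.05  1.68  0.    1.51  0.43]
shift [-0.0003 -0.0014  0.1119] rot [ 0.17 -0.08  0.01]
scene -0.09 96 brush y [-0.007   0.0046] z [0.1456 0.1513 0.1532]
scene -0.06 176 brush y [-0.0185  0.0181] z [0.1434 0.1508 0.1536]
scene 0.02 90 brush y [-0.0071  0.0053] z [0.1458 0.1511 0.1534]
scene 0.04 120 brush y [-0.0189  0.0195] z [0.1438 0.1503 0.1535]
scene 0.065 128 brush y [-0.0049  0.0063] z [0.1443 0.1491 0.1511]
scene upright 0.04 337 y [-0.0197  0.0216] x [0.0406 0.0595]
scene upright -0.06 258 y [-0.0197  0.021 ] x [-0.0591 -0.0404]
x ext [-0.0854  0.084 ]
wrist -0.09 417 brush y [-0.0066  0.0086] z [0.1452 0.1506 0.1522]
wrist -0.06 802 brush y [-0.0184  0.0194] z [0.1435 0.1504 0.1527]
wrist 0.02 409 brush y [-0.0065  0.0095] z [0.1443 0.1504 0.1521]
wrist 0.04 489 brush y [-0.0185  0.0192] z [0.1439 0.15   0.153 ]
wrist 0.065 502 brush y [-0.0046  0.0076] z [0.1444 0.149  0.1507]
wrist upright 0.04 1203 y [-0.019  0.022] x [0.0403 0.0594]
wrist upright -0.06 1049 y [-0.019   0.0219] x [-0.0595 -0.0
[... 528 characters left out ...]
yaw -9.39 F [-0.1  1.1  0.2] gap 0.604 j [ 0.26 -0.05  1.68 -0.    1.51  0.43]
shift [0.0006 0.002  0.0685] rot [-0.16  0.07  0.01]
wrist up+ 1258 ztop [0.1493 0.152  0.1532] y [-0.0193  0.022 ] x [0.0403 0.0597]
wrist up- 1111 ztop [0.1488 0.1521 0.1532] y [-0.0189  0.022 ] x [-0.0595 -0.0404]
wrist blocktop 697 [0.1186 0.1194 0.1204] slope y,x [ 0.001 -0.017  0.119]
scene up+ 353 ztop [0.1475 0.1523 0.154 ] y [-0.0195  0.0218] x [0.0407 0.0593]
scene up- 280 ztop [0.1476 0.1526 0.1538] y [-0.019   0.0211] x [-0.0593 -0.0404]
scene blocktop 472 [0.1189 0.12   0.1214] slope y,x [-0.    -0.021  0.12 ]
jar 0.7 [265.3, 241.8] [ 0.392 -0.01   0.059]
file 0.7 [446.1, 201.7] [ 0.495 -0.42   0.005]
```

View pics/wrist11.png

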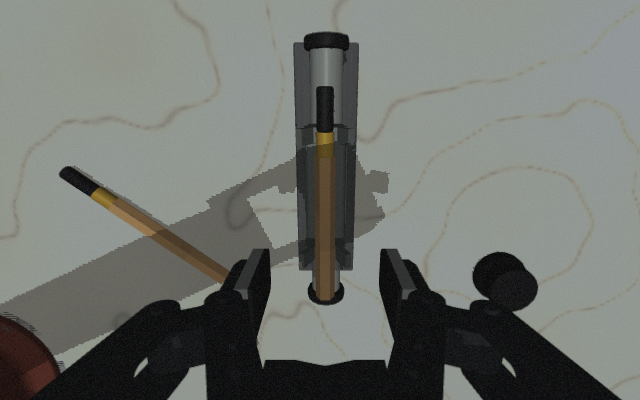

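View pics/scene11.png

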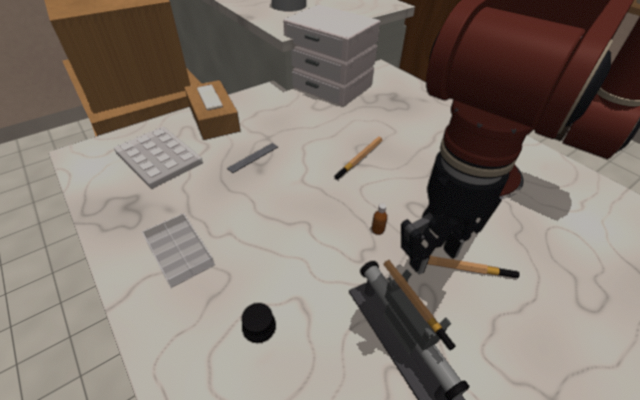

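```bash
python3 -c "
from h import *
print(order.finish_job())"
```

```text
the job is handed in; nothing more can be done
None
```

The rest is snapped home on the rail and the 170 mm brush is lying in both its notches. I handed the job in at about 22 s of the 58 s allowed. No verdict was reported.

- **Rest:** I gripped it by its block and pushed it straight down over the middle of the bar. The force rose to about 7 N, then reversed as the arms snapped past. After I let go, the block's top measured 0.120 m, which is the height for fully home, and the rest leaned about 1°.
- **Brush:** I chose the one that measured 170 mm, as the other two measured 230 mm. It now lies with its top at about 0.152 m, so its axis is at the expected 0.145 m. It is level and centred within about 1 mm, with nothing touching it and the gripper about 0.1 m above.
- **Bystanders:** The jar, bottle and nail file look unmoved in the last picture, and the file's position measured the same as at the start. In the last check the network put the label "jar" on the bottle, at the bottle's old position, and reported no bottle. So the bottle is confirmed only through that mislabel, and the jar only by eye.

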